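# Park the topping shaker's eccentric wheel heavy side down

### The arm

A 6-joint arm with a two-finger parallel gripper is mounted at the origin on the work surface. World frame = base frame: x ahead of the robot, y to its left, z up, the work surface at z = 0. Lengths are in mm, angles in rad, forces in N, time in s.
With the tool pointing down it reaches from about 275 to 750 mm from the base axis. Payload 10.2 kg.
Tool frame: the origin (TCP) lies on the centre line of the jaws, within the pads' length; the fingertips stand 17 mm ahead of it and the grasp point (between the pads) lies 2 mm behind it; z points along the fingers, y is the line along which they close (so a half turn about z gives the same grasp; the last joint's range is limited). The gripper opens to 85 mm and grips with 20 to 120 N. Pads are 22 mm wide; open, the fingers measure 114 mm over their backs; the gripper's body (76 mm by 85 mm) begins 54 mm behind the grasp point. The pads swing forward as they close: fully open they stand 13 mm farther back than shut.
Start: joints at [0.93, 0.313, 1.498, -0, 1.331, -0.223], TCP at [213.032, 479.842, 248.294] pointing down, gripper open.
Joint ranges: [-2.94, 2.94], [-0.97, 2.17], [0.19, 2.56], [-1.23, 4.37], [0.02, 3.11], [-2.88, 2.88]. Speed limits (rad/s): [2.39, 2.39, 3.01, 3.14, 3.14, 3.14].

### API

Orientations are given as a unit quaternion [w, x, y, z].
In Python, from rig import ctrl gives the robot as it stands. The module is installed in compiled form; this text tells all that it offers.
- The arm moves only by the shell command python3 -m jog 'ROWS' [FORCE]. ROWS is JSON, a list of rows, each an object with "delta_pos": the shift along the world's x, y, z in mm, a list of three; "angular": the turn, a rotation vector about the world's x, y, z in rad, a list of three; "fingers": the opening, from 0 (shut) to 1 (fully open). In form: [{"delta_pos": [tx, ty, tz], "angular": [rx, ry, rz], "fingers": fingers}, ...]. A call has 1 to 10 rows; each row is the pose to reach, as a shift and turn from the pose commanded when the call began; what a row does not reach only later rows make up. A row lasts 1/8 s, in which the tool goes at most 62.5 mm and 10.7 degrees, less where a joint would pass 70% of its speed; a pose out of reach is approached as far as the arm can. A call with a gripper value outside its range is refused whole. The fingers move at their own pace and stop on an object; FORCE is the grip in N (left out, the last holds). Time passes only in rows, so rows that repeat a pose let the fingers close. It gives the time, the measured TCP pose, the force, the opening and the grip force at its end, in the units of the state.
- ctrl.sense(): the state, without advancing time (a new reading comes with each control period).
- ctrl.capture(name): name is "scene" or "top"; returns a dict with "pixels" (420x560x3 uint8, blue, green, red), "fx", "fy", "cx", "cy" (pixels), "R" (3x3) and "t" (3): a world point X has camera coordinates R X + t. Camera axes: x right, y down, z forward; pixel columns grow to the right and rows downward; lengths in mm; the calibration is good to about 2 mm. A picture is of the moment at which its call begins. There is no depth.
- ctrl.finish_job(): hands the job in; it is judged then, once.
The state is a dict: "time_s": time; "joints": joint angles; "dq": joint speeds; "tau": joint torques, N m; "eef_pos": TCP position; "ee_rot": TCP orientation; "force": force on the tool from outside, world axes, zero at the start; "wrist_torque": the same for the moment, N m; "grip_width": opening from 0.0 (shut) to 1.0 (fully open); "grip_force": force on a finger pad.
Only numpy, scipy, OpenCV 4.12 (cv2) and the standard library are available. Lean on these libraries where they do the work, as an engineer would, in place of code of your own. Each camera call takes 0.05 s, during which the arm holds its last target. There are 200 camera calls.

### The job

The closed wheel on the front of the cookie-topping shaker hides an eccentric weight, and its stiff bearing lets it stand wherever it is left. Take its crank and turn the wheel at least half way round from where it stood to feel which side is heavy, then bring that side straight down (within about 15 degrees) and finish while still gripping the crank's black sleeve and holding the wheel still there, so that a colleague can fit the locking pin. Leave the jar, the spatula and the tin alone.

Things in the scene. Friction and masses are not known exactly. Their poses are not given: they have to be found in the camera images.
- hub (a point): centre of the front face of the wheel, on its level axis, 160 mm above the table; still while the wheel turns. x axis: along the wheel's axis, from the crank side into the machine; y level, in the wheel's face; z up. The wheel is a closed plain aluminium drum 160 mm across, reaching 45 mm along +x from here (top at 240 mm), with a boss 40 mm across standing 8 mm out of its face
- shaker: the shaker, fixed to the table: base plate, grey bearing block, motor and open sieve tray behind the wheel, from 40 to 340 mm along its +x, 110 mm either side, up to 193 mm tall. Origin on the table straight below hub, same axes. In the wheel a 0.5 to 0.7 kg steel block, centre 50 mm from the axis, is fixed at an unknown angle to the crank, unseen, new each time; else the wheel balances
- wheel (a joint): wheel's turn in rad, endless; 0: crank straight above the hub; positive: clockwise seen from the crank side, so the sleeve's middle is at hub + (-64, -60 sin a, 60 cos a) mm in the hub's axes. The bearing drags with an even 0.42 N m both ways (7 N at the crank), more than the weight's pull, so it stays where left. Raising the weight adds up to 5.6 N at the crank; lowering it relieves as much
- sleeve: black plastic grip sleeve of the crank, a cylinder 22 mm across and 64 mm long, spinning freely on a steel pin 14 mm thick that stands level 100 mm out of the wheel's face, 60 mm from the hub. Origin: the sleeve's middle, 64 mm in front of the face; x along the pin, towards the wheel; y and z turn with the sleeve
- jar: bystander: closed glass jar with steel cap, 68 mm across, 120 mm tall, standing beside the shaker; origin under its centre
- spatula: bystander: spatula lying beside the shaker; origin at its underside, x along its length
- tin: bystander: flat round steel tin, 104 mm across, 60 mm tall, standing beside the shaker; origin under its centre

How it is judged:
By the outcome, as a careful person would: the job done as asked, in the order asked, and still so for the second after the job is handed in, while the arm keeps its last pose, push and grip.
It also fails if it takes over 70 s, if anything falls off the work surface, if the arm or the gripper's body presses on something with over 40 N, if the wrist force passes 120 N, or if a joint passes its speed limit or range.

## Working session

There is one attempt and no reset: what is moved stays moved. The work goes in short steps, Python scripts to look and compute and a shell command to move; the robot and the scene stay as the last step left them, time stands still between calls to the robot, and variables do not carry over. Pictures are saved under pics/ and viewed, at most 10 in all, crops included, and the job is handed in when it is done.

```bash
mkdir -p pics; python3 - <<'E'
from rig import ctrl
import cv2,numpy as np
for n in("scene","top"):
    c=ctrl.capture(n); cv2.imwrite(f"pics/{n}0.png",c["pixels"])
    R=np.array(c["R"]);t=np.array(c["t"]);print(n,c["fx"],c["fy"],c["cx"],c["cy"],R.round(4).tolist(),t, -R.T@t)
s=ctrl.sense();print(s)
E
```

```text
scene 436.78380914299663 436.78380914299663 282.5318039724379 211.3454063411294 [[0.1114, 0.9938, -0.0064], [0.8178, -0.0953, -0.5676], [-0.5646, 0.058, -0.8233]] [-127.25437831 -395.97969188 1448.13471704] [1155.65287198    4.77419452  966.71164181]
top 394.5701812368306 394.5701812368306 277.2980315836706 218.24904171388812 [[-0.0037, -0.9999, 0.0144], [-0.9894, 0.0016, -0.1452], [0.1452, -0.0148, -0.9893]] [ 31.86494472 594.24888969 836.53630386] [466.59201744  43.32655718 913.43024035]
{'time_s': 0.1, 'joints': array([ 9.29564268e-01,  3.13389082e-01,  1.49834138e+00,  1.40011416e-05,
        1.33099925e+00, -2.23387034e-01]), 'dq': array([ 3.57862116e-04, -6.85904032e-04, -2.51095820e-03, -5.31957105e-05,
        4.89788535e-04,  8.32737504e-04]), 'tau': array([ 2.23851297e-03, -4.12903655e+01, -2.60141855e+01, -2.20162487e-04,
        3.04335968e-03,  2.04188768e-05]), 'eef_pos': array([212.91819315, 479.66446026, 247.80226167]), 'ee_rot': array([-2.44367896e-04,  2.07407559e-01,  9.78254456e-01, -5.13371817e-04]), 'force': array([ 0.21941091, -0.08177028,  0.64972113]), 'wrist_torque': array([ 0.02851048,  0.04049919, -0.02960073]), 'grip_force': 0.0, 'grip_width': 1.0034663196561335}
```

View pics/scene0.png

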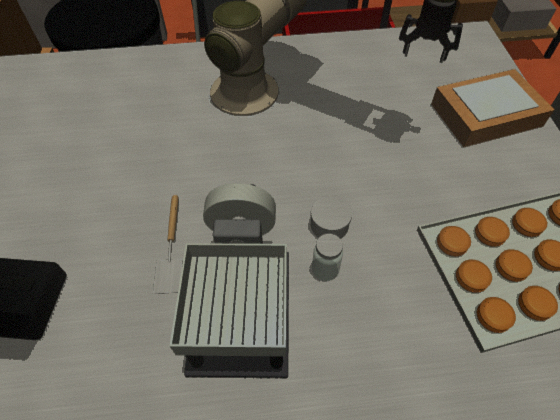

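View pics/top0.png

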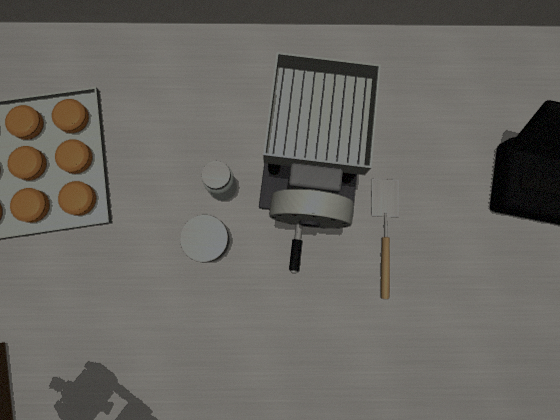

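The scene view shows the wheel at about (240,207), with a dark bit peeking over it near (253,186). The spatula is at left (172,240), the tin at (330,217) and the jar at (327,257). The top view shows the wheel at (311,207), the crank pin and black sleeve at about (295,255), the tin at (205,238), the jar at (217,178) and the spatula handle at (385,268).

```bash
python3 - <<'E'
import cv2,numpy as np
a=cv2.imread("pics/top0.png")[160:290,250:380]; b=cv2.imread("pics/scene0.png")[165:265,180:310]
f=lambda im,h:cv2.resize(im,None,fx=h/im.shape[0],fy=h/im.shape[0],interpolation=cv2.INTER_CUBIC)
a=f(a,520);b=f(b,200)
out=np.zeros((520,520+b.shape[1],3),np.uint8);out[:,:520]=a;out[:200,520:]=b
cv2.imwrite("pics/crop0.png",np.clip(out*1.6,0,255).astype(np.uint8))
E
```

```text
(no output)
```

View pics/crop0.png

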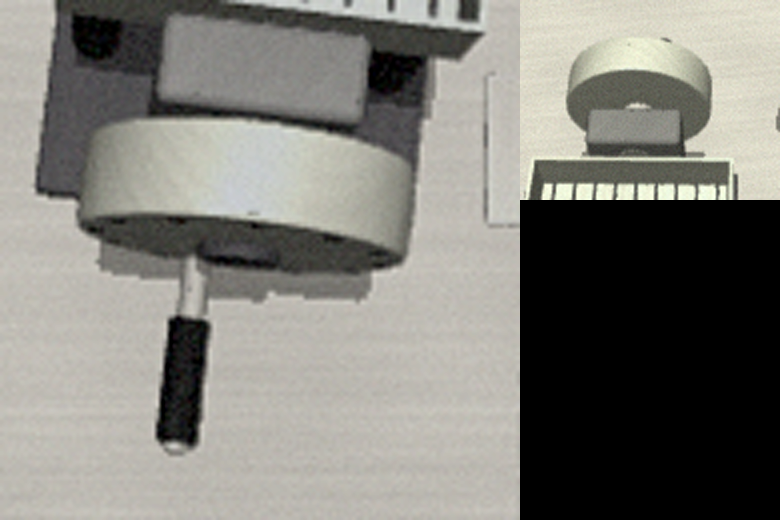

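```bash
cat >h.py <<'E'
import numpy as np,cv2
from rig import ctrl
def ray(c,u,v):
    R=np.array(c["R"]);t=np.array(c["t"]);d=R.T@np.array([(u-c["cx"])/c["fx"],(v-c["cy"])/c["fy"],1]);return -R.T@t,d
def plane(c,u,v,z):
    o,d=ray(c,u,v);return o+d*(z-o[2])/d[2]
def proj(c,X):
    p=np.array(c["R"])@X+np.array(c["t"]);return np.array([c["fx"]*p[0]/p[2]+c["cx"],c["fy"]*p[1]/p[2]+c["cy"]])
def axes(yaw):
    return np.array([np.cos(yaw),np.sin(yaw),0]),np.array([-np.sin(yaw),np.cos(yaw),0]),np.array([0,0,1.])
def crank(hub,yaw,a,out=64):
    x,y,z=axes(yaw);return hub-out*x-60*np.sin(a)*y+60*np.cos(a)*z
E
python3 - <<'E'
from h import *
c=ctrl.capture("top");im=c["pixels"]
P=lambda q:(q[0]/4+250-.4,q[1]/4+160-.4)
L=plane(c,*P((79,220)),160);Rr=plane(c,*P((411,262)),160)
print("rim",L,Rr,np.linalg.norm(L-Rr)); y=(L-Rr)/np.linalg.norm(L-Rr);yaw=np.arctan2(-y[0],y[1]);hub=(L+Rr)/2;print(hub,np.degrees(yaw))
# sleeve mask
m=(im.max(2)<28).astype(np.uint8);m[:232]=0;m[285:]=0;m[:,:270]=0;m[:,:270]=0;m[:,325:]=0
n,l,s,ce=cv2.connectedComponentsWithStats(m);k=1+np.argmax(s[1:,4]);print(s[k],ce[k])
pts=np.argwhere(l==k)[:,::-1].astype(np.float32);r=cv2.minAreaRect(pts);print(r)
for a in np.radians(np.arange(0,-360,-15)):
    print(round(np.degrees(a)),proj(c,crank(hub,yaw,a)).round(1),proj(c,crank(hub,yaw,a,32)).round(1),proj(c,crank(hub,yaw,a,96)).round(1))
# scene check of wheel
d=ctrl.capture("scene")
for k in(L,Rr,hub+[0,0,80]):print(proj(d,k).round(1),proj(c,k).round(1))
for z,uv in((60,(205,238)),(120,(216,172))):print(plane(c,*uv,z))
E
```

```text
rim [584.33225953  47.36589774 160.        ] [ 563.58166695 -112.82805295  160.        ] 161.53231543255038
[573.95696324 -32.73107761 160.        ] -7.380664793109743
[289 239  13  32 286] [295.04195804 254.54195804]
((295.17071533203125, 254.46339416503906), (9.717975616455078, 30.47910499572754), 6.34019136428833)
0 [310.1 250.8] [312.1 232.8] [308. 269.]
-15 [301.2 249.8] [303.3 231.8] [299.1 267.9]
-30 [292.9 249. ] [295.  231.2] [290.8 266.9]
-45 [285.8 248.4] [287.9 230.9] [283.6 266.2]
-60 [280.4 248.3] [282.5 231. ] [278.2 265.7]
-75 [277.  248.4] [279.2 231.5] [274.9 265.5]
-90 [275.9 248.8] [278.  232.3] [273.7 265.6]
-105 [276.8 249.5] [278.9 233.3] [274.8 265.9]
-120 [279.7 250.4] [281.7 234.5] [277.7 266.5]
-135 [284.3 251.4] [286.2 235.7] [282.3 267.3]
-150 [290.2 252.4] [292.1 236.9] [288.3 268.1]
-165 [297.  253.5] [298.9 238.1] [295.2 269.1]
-180 [304.5 254.5] [306.2 239.1] [302.7 270.1]
-195 [312.1 255.4] [313.8 240. ] [310.3 271. ]
-210 [319.4 256.1] [321.1 240.6] [317.7 271.9]
-225 [326.1 256.7] [327.8 240.9] [324.4 272.6]
-240 [331.7 257. ] [333.4 241. ] [330.  273.1]
-255 [335.9 257. ] [337.6 240.7] [334.2 273.5]
-270 [338.3 256.8] [340.  240.1] [336.6 273.6]
-285 [338.6 256.2] [340.3 239.3] [336.8 273.4]
-300 [336.7 255.4] [338.5 238.1] [334.9 272.9]
-315 [332.5 254.4] [334.4 236.8] [330.7 272.2]
-330 [326.4 253.2] [328.3 235.4] [324.5 271.2]
-345 [318.7 252. ] [320.7 234. ] [316.7 270.1]
[275.4 205.4] [269.4 214.6]
[204.3 204.7] [352.4 225.1]
[236.5 183.1] [315.4 213.3]
[548.89756931 187.21184331  60.        ]
[679.71090206 157.57539632 120.        ]
```

```bash
python3 -m jog '[{"delta_pos":[293,-483,20],"angular":[0,0,0.289],"fingers":1},{"delta_pos":[293,-483,20],"angular":[0,0,0.289],"fingers":1},{"delta_pos":[293,-483,20],"angular":[0,0,0.289],"fingers":1},{"delta_pos":[293,-483,20],"angular":[0,0,0.289],"fingers":1},{"delta_pos":[293,-483,20],"angular":[0,0,0.289],"fingers":1},{"delta_pos":[293,-483,20],"angular":[0,0,0.289],"fingers":1},{"delta_pos":[293,-483,20],"angular":[0,0,0.289],"fingers":1},{"delta_pos":[293,-483,20],"angular":[0,0,0.289],"fingers":1},{"delta_pos":[293,-483,20],"angular":[0,0,0.289],"fingers":1},{"delta_pos":[293,-483,20],"angular":[0,0,0.289],"fingers":1}]' 80
python3 -m jog '[{"delta_pos":[0,0,0],"angular":[0,0,0],"fingers":1},{"delta_pos":[0,0,0],"angular":[0,0,0],"fingers":1},{"delta_pos":[0,0,0],"angular":[0,0,0],"fingers":1}]'
python3 - <<'E'
from h import *
s=ctrl.sense();print(s["eef_pos"],s["ee_rot"],s["joints"])
c=ctrl.capture("top");cv2.imwrite("pics/top1.png",c["pixels"])
E
```

```text
time_s: 1.45
eef_pos: [507.1, -6.2, 267.7]
ee_rot: [-0.0, 0.066, 0.998, -0.0]
force: [-0.4, -0.0, 0.1]
grip_width: 1.001
grip_force: 0.0
time_s: 1.82
eef_pos: [505.7, -2.1, 268.5]
ee_rot: [0.0, 0.064, 0.998, 0.0]
force: [0.2, -0.4, 0.0]
grip_width: 1.0
grip_force: 0.0
[505.68664267  -2.10220519 268.54167393] [1.62194346e-04 6.35550992e-02 9.97978318e-01 8.60101119e-06] [-2.36251829e-01  2.55279391e-01  1.52060477e+00  7.42359330e-05
  1.36539188e+00 -1.67986736e+00]
```

View pics/top1.png

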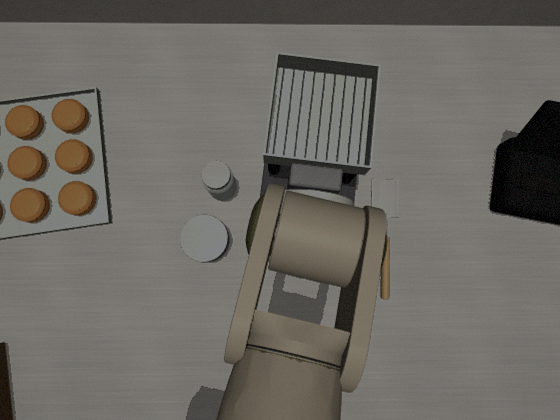

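The top view shows the wrist drum and its side plates at about (320,235), covering the wheel, so I need to check the clearance above the wheel in the scene view.

```bash
python3 - <<'E'
from h import *
c=ctrl.capture("scene");cv2.imwrite("pics/scene1.png",cv2.resize(c["pixels"][:280,60:460],None,fx=2,fy=2,interpolation=cv2.INTER_CUBIC))
E
```

```text
(no output)
```

View pics/scene1.png

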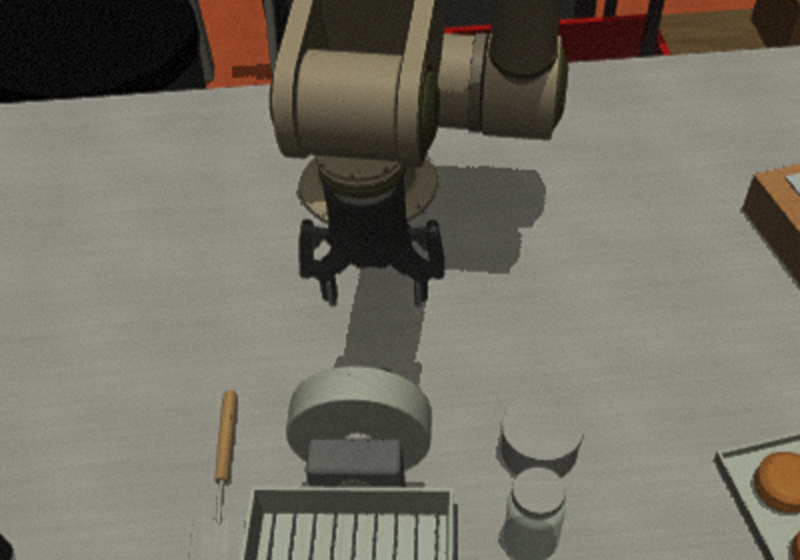

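The scene view shows the gripper hanging in front of the wheel (fingertips at crop (330,298) and (420,298)). The underside of the wrist drum is at about crop (350,160).

```bash
python3 - <<'E'
from h import *
c=ctrl.capture("scene")
o,d=ray(c,60+350/2,160/2)
for x in(480,510,540,560,580):print(x,(o+d*(x-o[0])/d[0]).round())
o,d=ray(c,60+350/2,188/2)
for x in(480,510,540,560):print("flange",x,(o+d*(x-o[0])/d[0]).round())
E
```

```text
480 [480. -13. 431.]
510 [510. -12. 455.]
540 [540. -11. 479.]
560 [560. -11. 495.]
580 [580. -10. 511.]
flange 480 [480. -16. 398.]
flange 510 [510. -15. 423.]
flange 540 [540. -14. 449.]
flange 560 [560. -14. 466.]
```

```bash
python3 -m jog '[{"delta_pos":[0,-2,-40],"angular":[0,0,0],"fingers":1},{"delta_pos":[0,-2,-80],"angular":[0,0,0],"fingers":1},{"delta_pos":[0,-2,-110],"angular":[0,0,0],"fingers":1},{"delta_pos":[0,-2,-140],"angular":[0,0,0],"fingers":1},{"delta_pos":[0,-2,-160],"angular":[0,0,0],"fingers":1},{"delta_pos":[0,-2,-166],"angular":[0,0,0],"fingers":1},{"delta_pos":[0,-2,-166],"angular":[0,0,0],"fingers":1},{"delta_pos":[0,-2,-166],"angular":[0,0,0],"fingers":1}]' 30
python3 -m jog '[{"delta_pos":[0,0,0],"angular":[0,0,0],"fingers":0},{"delta_pos":[0,0,0],"angular":[0,0,0],"fingers":0},{"delta_pos":[0,0,0],"angular":[0,0,0],"fingers":0},{"delta_pos":[0,0,0],"angular":[0,0,0],"fingers":0},{"delta_pos":[0,0,0],"angular":[0,0,0],"fingers":0},{"delta_pos":[0,0,0],"angular":[0,0,0],"fingers":0},{"delta_pos":[0,0,0],"angular":[0,0,0],"fingers":0},{"delta_pos":[0,0,0],"angular":[0,0,0],"fingers":0},{"delta_pos":[0,0,0],"angular":[0,0,0],"fingers":0},{"delta_pos":[0,0,0],"angular":[0,0,0],"fingers":0}]' 40
python3 - <<'E'
from h import *
s=ctrl.sense();print(s["wrist_torque"])
E
```

```text
time_s: 2.98
eef_pos: [506.5, -5.2, 103.2]
ee_rot: [0.001, 0.064, 0.998, -0.0]
force: [-0.2, -0.2, 0.7]
grip_width: 1.003
grip_force: 0.0
time_s: 4.22
eef_pos: [506.0, -5.3, 102.6]
ee_rot: [0.0, 0.064, 0.998, -0.0]
force: [-2.6, -1.3, 6.1]
grip_width: 0.245
grip_force: 39.3
[-0.27607364  0.41936353  0.02434527]
```

```bash
python3 - <<'E'
from h import *
x,y,z=axes(np.radians(-7.4)); A=np.radians(-162+10*np.arange(38))
p=60*(-np.sin(A)[:,None]*y+np.cos(A)[:,None]*z)
for i in range(0,36,2):print(round(np.degrees(A[i])),(p[i+1]-p[i]).round(1).tolist(),(p[i+2]-p[i]).round(1).tolist())
E
```

```text
-162 [1.2, 9.5, 4.1] [2.4, 18.2, 9.8]
-142 [1.0, 7.6, 7.1] [1.8, 13.8, 15.5]
-122 [0.6, 4.7, 9.3] [1.0, 7.7, 19.3]
-102 [0.2, 1.3, 10.4] [0.1, 0.7, 20.8]
-82 [-0.3, -2.3, 10.2] [-0.8, -6.4, 19.8]
-62 [-0.7, -5.6, 8.8] [-1.7, -12.7, 16.4]
-42 [-1.1, -8.3, 6.3] [-2.3, -17.5, 11.0]
-22 [-1.3, -9.9, 3.1] [-2.6, -20.2, 4.3]
-2 [-1.3, -10.4, -0.5] [-2.7, -20.5, -2.9]
18 [-1.2, -9.5, -4.1] [-2.4, -18.2, -9.8]
38 [-1.0, -7.6, -7.1] [-1.8, -13.8, -15.5]
58 [-0.6, -4.7, -9.3] [-1.0, -7.7, -19.3]
78 [-0.2, -1.3, -10.4] [-0.1, -0.7, -20.8]
98 [0.3, 2.3, -10.2] [0.8, 6.4, -19.8]
118 [0.7, 5.6, -8.8] [1.7, 12.7, -16.4]
138 [1.1, 8.3, -6.3] [2.3, 17.5, -11.0]
158 [1.3, 9.9, -3.1] [2.6, 20.2, -4.3]
178 [1.3, 10.4, 0.5] [2.7, 20.5, 2.9]
```

```bash
python3 -m jog '[{"delta_pos":[1.2,9.5,4.1],"angular":[0,0,0],"fingers":0},{"delta_pos":[2.4,18.2,9.8],"angular":[0,0,0],"fingers":0}]' 60
python3 -m jog '[{"delta_pos":[1,7.6,7.1],"angular":[0,0,0],"fingers":0},{"delta_pos":[1.8,13.8,15.5],"angular":[0,0,0],"fingers":0}]'
python3 -c "
from rig import ctrl
s=ctrl.sense();print(s['wrist_torque'])"
```

```text
time_s: 4.47
eef_pos: [508.3, 12.6, 111.8]
ee_rot: [-0.0, 0.064, 0.998, -0.001]
force: [-1.9, -7.4, -0.0]
grip_width: 0.235
grip_force: 59.7
time_s: 4.72
eef_pos: [510.0, 27.1, 127.2]
ee_rot: [-0.001, 0.064, 0.998, -0.0]
force: [1.2, -5.0, -7.7]
grip_width: 0.234
grip_force: 59.2
[-0.79024222 -0.21563666  0.05743628]
```

```bash
( python3 -m jog '[{"delta_pos":[0.6,4.7,9.3],"angular":[0,0,0],"fingers":0},{"delta_pos":[1,7.7,19.3],"angular":[0,0,0],"fingers":0}]'
python3 -m jog '[{"delta_pos":[0.2,1.3,10.4],"angular":[0,0,0],"fingers":0},{"delta_pos":[0.1,0.7,20.8],"angular":[0,0,0],"fingers":0}]'
python3 -m jog '[{"delta_pos":[-0.3,-2.3,10.2],"angular":[0,0,0],"fingers":0},{"delta_pos":[-0.8,-6.4,19.8],"angular":[0,0,0],"fingers":0}]'
python3 -m jog '[{"delta_pos":[-0.7,-5.6,8.8],"angular":[0,0,0],"fingers":0},{"delta_pos":[-1.7,-12.7,16.4],"angular":[0,0,0],"fingers":0}]'
python3 -m jog '[{"delta_pos":[-1.1,-8.3,6.3],"angular":[0,0,0],"fingers":0},{"delta_pos":[-2.3,-17.5,11],"angular":[0,0,0],"fingers":0}]' ) | grep -E "eef|force"
```

```text
eef_pos: [511.0, 35.4, 147.0]
force: [2.3, 0.7, -10.1]
grip_force: 59.2
eef_pos: [511.1, 36.3, 168.1]
force: [3.7, 4.5, -11.2]
grip_force: 59.3
eef_pos: [510.4, 30.1, 188.0]
force: [3.7, 5.3, -11.0]
grip_force: 59.4
eef_pos: [508.8, 17.4, 204.6]
force: [3.8, 6.4, -11.7]
grip_force: 59.4
eef_pos: [506.6, 0.0, 215.7]
force: [4.9, 8.6, -10.4]
grip_force: 59.5
```

```bash
( python3 -m jog '[{"delta_pos":[-1.3,-9.9,3.1],"angular":[0,0,0],"fingers":0},{"delta_pos":[-2.6,-20.2,4.3],"angular":[0,0,0],"fingers":0}]'
python3 -m jog '[{"delta_pos":[-1.3,-10.4,-0.5],"angular":[0,0,0],"fingers":0},{"delta_pos":[-2.7,-20.5,-2.9],"angular":[0,0,0],"fingers":0}]'
python3 -m jog '[{"delta_pos":[-1.2,-9.5,-4.1],"angular":[0,0,0],"fingers":0},{"delta_pos":[-2.4,-18.2,-9.8],"angular":[0,0,0],"fingers":0}]'
python3 -m jog '[{"delta_pos":[-1,-7.6,-7.1],"angular":[0,0,0],"fingers":0},{"delta_pos":[-1.8,-13.8,-15.5],"angular":[0,0,0],"fingers":0}]'
python3 -m jog '[{"delta_pos":[-0.6,-4.7,-9.3],"angular":[0,0,0],"fingers":0},{"delta_pos":[-1,-7.7,-19.3],"angular":[0,0,0],"fingers":0}]'
python3 -m jog '[{"delta_pos":[-0.2,-1.3,-10.4],"angular":[0,0,0],"fingers":0},{"delta_pos":[-0.1,-0.7,-20.8],"angular":[0,0,0],"fingers":0}]' ) | grep -E "eef|force"
```

```text
eef_pos: [504.1, -20.1, 220.2]
force: [5.2, 9.8, -7.3]
grip_force: 59.7
eef_pos: [501.6, -40.7, 217.5]
force: [5.7, 11.7, -6.4]
grip_force: 59.9
eef_pos: [499.3, -59.0, 207.8]
force: [5.1, 12.1, -3.9]
grip_force: 60.2
eef_pos: [497.6, -73.0, 192.4]
force: [2.9, 10.2, -0.5]
grip_force: 60.5
eef_pos: [496.6, -80.9, 173.2]
force: [4.1, 9.1, 1.9]
grip_force: 60.7
eef_pos: [496.5, -81.8, 152.4]
force: [1.3, 7.7, 4.2]
grip_force: 60.9
```

```bash
( python3 -m jog '[{"delta_pos":[0.3,2.3,-10.2],"angular":[0,0,0],"fingers":0},{"delta_pos":[0.8,6.4,-19.8],"angular":[0,0,0],"fingers":0}]'
python3 -m jog '[{"delta_pos":[0.7,5.6,-8.8],"angular":[0,0,0],"fingers":0},{"delta_pos":[1.7,12.7,-16.4],"angular":[0,0,0],"fingers":0}]'
python3 -m jog '[{"delta_pos":[1.1,8.3,-6.3],"angular":[0,0,0],"fingers":0},{"delta_pos":[2.3,17.5,-11],"angular":[0,0,0],"fingers":0}]'
python3 -m jog '[{"delta_pos":[1.3,9.9,-3.1],"angular":[0,0,0],"fingers":0},{"delta_pos":[2.6,20.2,-4.3],"angular":[0,0,0],"fingers":0}]'
python3 -m jog '[{"delta_pos":[1.3,10.4,0.5],"angular":[0,0,0],"fingers":0},{"delta_pos":[2.7,20.5,2.9],"angular":[0,0,0],"fingers":0}]' ) | grep -E "eef|force"
```

```text
eef_pos: [497.3, -75.6, 132.3]
force: [-0.3, 9.3, 7.1]
grip_force: 61.2
eef_pos: [498.9, -63.0, 115.8]
force: [-2.0, 5.3, 9.9]
grip_force: 61.4
eef_pos: [501.1, -45.8, 104.7]
force: [-4.5, 2.8, 10.7]
grip_force: 61.5
eef_pos: [503.5, -25.7, 100.1]
force: [-4.4, -2.0, 10.1]
grip_force: 61.5
eef_pos: [506.1, -5.2, 102.7]
force: [-4.5, -6.3, 6.6]
grip_force: 61.2
```

```bash
cat >fit.py <<'E'
from h import *
D=np.array([[508.3,12.6,111.8,-1.9,-7.4,0],[510,27.1,127.2,1.2,-5,-7.7],[511,35.4,147,2.3,.7,-10.1],[511.1,36.3,168.1,3.7,4.5,-11.2],[510.4,30.1,188,3.7,5.3,-11],[508.8,17.4,204.6,3.8,6.4,-11.7],[506.6,0,215.7,4.9,8.6,-10.4],[504.1,-20.1,220.2,5.2,9.8,-7.3],[501.6,-40.7,217.5,5.7,11.7,-6.4],[499.3,-59,207.8,5.1,12.1,-3.9],[497.6,-73,192.4,2.9,10.2,-.5],[496.6,-80.9,173.2,4.1,9.1,1.9],[496.5,-81.8,152.4,1.3,7.7,4.2],[497.3,-75.6,132.3,-.3,9.3,7.1],[498.9,-63,115.8,-2,5.3,9.9],[501.1,-45.8,104.7,-4.5,2.8,10.7],[503.5,-25.7,100.1,-4.4,-2,10.1],[506.1,-5.2,102.7,-4.5,-6.3,6.6]])
x,y,z=axes(np.radians(-7.4))
Y=D[:,:3]@y;Z=D[:,2]
q=np.linalg.lstsq(np.c_[Y,Z,np.ones(len(Y))],Y**2+Z**2,rcond=None)[0];yc,zc=q[0]/2,q[1]/2
print("centre",yc,zc,"r",np.sqrt(q[2]+yc**2+zc**2))
a=np.arctan2(-(Y-yc),Z-zc)
Fy=D[:,3:]@y;Fz=D[:,5]
T=-(Fy*-np.cos(a)+Fz*-np.sin(a));N=Fy*-np.sin(a)+Fz*np.cos(a)
for ad,t,n in zip(np.degrees(a),T,N):print(round(ad),t.round(1),n.round(1))
def fit(i):
    M=np.c_[np.ones(len(a)),np.cos(a),np.sin(a)][i];s=np.linalg.lstsq(M,T[i],rcond=None)[0]
    # T=f0-G sin(a+phi)
    G=np.hypot(s[1],s[2]);phi=np.arctan2(-s[1],-s[2]);print("f0",s[0].round(2),"G",G.round(2),"down at a=",np.degrees(np.pi-phi)%360,"rms",np.std(T[i]-M@s).round(2))
fit(np.arange(18));fit(np.arange(0,18,2));fit(np.arange(1,18,2))
# joint fit of Fy,Fz with constant offsets and radial const+harmonics
E
python3 fit.py
```

```text
centre 42.338815414298786 160.14560233208815 r 60.077160044256615
-144 6.1 -4.5
-123 9.1 0.2
-103 9.6 3.2
-82 11.8 3.4
-62 12.4 -0.0
-42 12.9 -4.1
-22 12.4 -6.1
-3 10.7 -6.8
18 9.8 -9.8
37 7.7 -10.8
58 5.2 -9.1
77 3.9 -8.9
97 3.2 -8.3
118 2.0 -11.4
138 3.0 -10.7
157 2.1 -10.7
177 3.0 -10.0
-163 4.6 -8.3
f0 7.21 G 5.37 down at a= 223.34571789659913 rms 0.44
f0 7.22 G 5.19 down at a= 225.67059126483423 rms 0.51
f0 7.21 G 5.56 down at a= 221.17733105433308 rms 0.24
```

```bash
python3 -m jog '[{"delta_pos":[0.8,6.4,2.4],"angular":[0,0,0],"fingers":0},{"delta_pos":[1.6,12.3,5.6],"angular":[0,0,0],"fingers":0},{"delta_pos":[2.3,17.9,9.4],"angular":[0,0,0],"fingers":0},{"delta_pos":[2.9,22.6,13.5],"angular":[0,0,0],"fingers":0},{"delta_pos":[2.9,22.6,13.5],"angular":[0,0,0],"fingers":0},{"delta_pos":[2.9,22.6,13.5],"angular":[0,0,0],"fingers":0},{"delta_pos":[2.9,22.6,13.5],"angular":[0,0,0],"fingers":0},{"delta_pos":[2.9,22.6,13.5],"angular":[0,0,0],"fingers":0},{"delta_pos":[2.9,22.6,13.5],"angular":[0,0,0],"fingers":0},{"delta_pos":[2.9,22.6,13.5],"angular":[0,0,0],"fingers":0}]'
python3 - <<'E'
from h import *
s=ctrl.sense();x,y,z=axes(np.radians(-7.4));p=s["eef_pos"]
print(np.degrees(np.arctan2(-(p@y-42.34),p[2]-160.15)),s["dq"].round(3),s["wrist_torque"])
c=ctrl.capture("top");d=ctrl.capture("scene")
cv2.imwrite("pics/end.png",np.vstack([c["pixels"][150:300,150:430],d["pixels"][100:300,140:420]]))
E
```

```text
time_s: 9.98
eef_pos: [508.9, 17.8, 116.1]
ee_rot: [0.0, 0.064, 0.998, 0.0]
force: [-4.1, 2.3, 6.2]
grip_width: 0.236
grip_force: 61.1
-137.126733134514 [ 0.001 -0.     0.001  0.001  0.001  0.002] [0.38088116 0.58486984 0.08608856]
```

View pics/end.png

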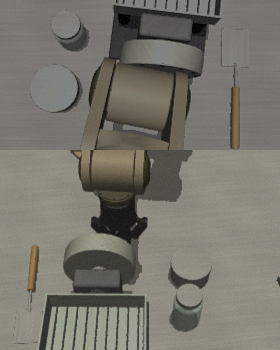

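The picture shows the gripper still on the sleeve in front of the wheel. The tin (55,88), the jar (67,28) and the spatula (235,80) look undisturbed. The grip and pose are steady, so I'm handing in.

```bash
python3 -c "
from rig import ctrl
print(ctrl.finish_job())"
```

```text
the job is handed in; nothing more can be done
None
```

I turned the wheel just over one full turn and located the heavy side from the crank forces. I handed in with that side about straight down (estimated to a few degrees) and the gripper holding the wheel still by the black sleeve; the jar, spatula and tin were untouched.

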